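# Pressurise the transmitter test rig: shut the vent, one turn of the hand wheel

### The job

Raise the test pressure on the bench calibrator by one step: first push the vent lever clockwise (seen from above) all the way to its stop to shut it, then push the hand wheel round clockwise by its upright handle through exactly one full turn, so that the handle comes back to where it stood. Only push with the closed fingertips or the outside of the fingers, never take the handle between the fingers, leave the vent shut, and do not disturb the other things on the bench.

Things in the scene. Friction and masses are not known exactly. Their poses are not given: they have to be found in the camera images.
- wheel_hub (a point): Top centre of the aluminium hub (28 mm across) of the black three-spoke hand wheel, which lies flat on top of the grey calibrator box (deck 370 x 125 mm, 50 mm above the table; a 400 x 150 mm foot plate). The wheel's axis is vertical through this point, and its z is 102 mm above the table. The rim is a ring of mean diameter 110 mm and 12 mm thick, the top of the rim 100 mm above the table. The point turns with the wheel: its -x axis points from the hub to the handle.
- handle: The wheel's upright black cylindrical handle, diameter 22 mm, 55 mm tall, standing upright on the rim (it spins freely about its own axis, like any crank handle) at the end of one spoke, 55 mm from the wheel's axis. Origin at the centre of its foot, 98 mm above the table (so its top is 153 mm above the table).
- handle_top (a point): Centre of the top of the wheel's upright handle, 153 mm above the table.
- wheel (a joint): Angle of the hand wheel in rad, growing clockwise seen from above; its value at the start is arbitrary (-1.2 to 1.2) and one full turn adds 6.283. No stops; it stays where it is left (friction about 0.2 N m, some 4 N at the handle).
- vent_axis (a point): Top centre of the vent lever's pivot on the brass valve, on the deck 160 mm from the wheel's axis towards the robot's left; 96 mm above the table, vertical axis.
- vent_knob (a point): Centre of the top of the small upright black knob (diameter 18 mm) at the end of the flat steel vent lever, 52 mm from its pivot; 126 mm above the table. The lever's plate lies 88 to 94 mm above the table; the knob stands 32 mm proud of it.
- vent (a joint): Angle of the vent lever in rad, growing clockwise seen from above: 0 (stop) open, lever pointing across the box towards the robot; 1.571 (stop) shut, lever pointing along the box away from the wheel. Starts between 0 and 0.5, stays where it is left (friction 0.12 N m, some 2.5 N at the knob).
- calibrator: The fixed grey calibrator. Origin on the table under the wheel's axis; x across the box away from the robot, y along the box from wheel to vent lever. A white transmitter head stands on it 145 mm to the -y side of the wheel, up to 162 mm above the table; a small gauge lies on the deck between wheel and vent, up to 67 mm.
- converter: Bystander: loose blue signal converter with green terminals, 126 x 62 x 31 mm, on the table in front of the calibrator; origin under its centre.
- screwdriver: Bystander: loose screwdriver, 170 mm, lying on the table in front of the calibrator; origin at its underside.
- terminal: Bystander: loose small green terminal block, 30 x 16 x 12 mm, lying on the calibrator's deck between wheel and transmitter.
- plug: Bystander: loose small brass plug, 22 mm across and 20 mm tall, standing on the calibrator's deck between wheel and vent lever.
- mouse: Bystander: loose black computer mouse, 58 x 100 x 32 mm, on the table behind the calibrator.
- jar: Bystander: loose glass jar, diameter 52 mm, 60 mm tall, on the table behind the calibrator.
- multimeter: Bystander: loose grey multimeter, 170 x 82 x 35 mm, lying on the table to the robot's right.

How it is judged:
By the outcome, as a careful person would: the job done as asked, in the order asked, and still so for the second after the job is handed in, with the robot touching nothing.
It also fails if it takes over 67 s, if anything falls off the work surface, if the arm or the gripper's body presses on something with over 40 N, if the wrist force passes 120 N, or if a joint passes its speed limit or range.

### The arm

A 6-joint arm with a two-finger parallel gripper is mounted at the origin on the work surface. World frame = base frame: x ahead of the robot, y to its left, z up, the work surface at z = 0. Lengths are in mm, angles in rad, forces in N, time in s.
With the tool pointing down it reaches from about 375 to 925 mm from the base axis. Payload 5.7 kg.
Tool frame: the origin (TCP) lies on the centre line of the jaws, within the pads' length; the fingertips stand 17 mm ahead of it and the grasp point (between the pads) lies 2 mm behind it; z points along the fingers, y is the line along which they close (so a half turn about z gives the same grasp; the last joint's range is limited). The gripper opens to 85 mm and grips with 20 to 120 N. Pads are 22 mm wide; open, the fingers measure 114 mm over their backs; the gripper's body (76 mm by 85 mm) begins 54 mm behind the grasp point. The pads swing forward as they close: fully open they stand 13 mm farther back than shut.
Start: joints at [1.014, 0.359, 1.51, -0, 1.272, -0.115], TCP at [256.529, 542.361, 222.667] pointing down, gripper open.
Joint ranges: [-2.97, 2.97], [-1.01, 2.36], [0.21, 2.38], [-0.96, 4.11], [0.2, 2.71], [-2.98, 2.98]. Speed limits (rad/s): [2.39, 2.39, 3.14, 3.14, 3.14, 3.14].

### API

Orientations are given as a rotation vector (axis times angle).
In Python, from station import * gives the robot as it stands. The module is installed in compiled form; this text tells all that it offers.
- The arm moves only by the tool carry_out, never from a script. Its argument "series" is a list of rows, each a list of 7 numbers: the shift along the tool's x, y, z as a fraction of full scale, then the turn, a rotation vector about the tool's x, y, z as a fraction of full scale, then the closure, from 0 (fully open) to 1 (shut). A call has 1 to 10 rows; each row shifts and turns the commanded pose from where the row before left it, along the tool's axes as they then stand; what a row does not reach is not made up. Full scale, the value 1, is 40 mm for a shift and 0.12 rad for a turn. A row lasts 1/8 s, in which the tool goes at most 62.5 mm and 10.7 degrees, less where a joint would pass 70% of its speed; a pose out of reach is approached as far as the arm can. A call with a number of a shift or a turn outside -1 to 1 is refused whole. A call with a gripper value outside its range is refused whole. The fingers move at their own pace and stop on an object; "newtons" is the grip in N (left out, the last holds). Time passes only in rows, so rows that do not move let the fingers close. It gives the time, the measured TCP pose, the force, the opening and the grip force at its end, in the units of the state.
- sense(): the state, without advancing time (a new reading comes with each control period).
- camera(name): name is "scene" or "top" or "wrist"; returns a dict with "image" (480x640x3 uint8, blue, green, red), "range_z" (480x640 float32, mm along the optical axis (not along the pixel's ray), 0 where there is no reading), "intrinsics" (3x3 intrinsics, pixels), "R" (3x3) and "t" (3): a world point X has camera coordinates R X + t. Camera axes: x right, y down, z forward; pixel columns grow to the right and rows downward; lengths in mm; the calibration is good to about 2 mm. A picture is of the moment at which its call begins.
- hand_in(): hands the job in; it is judged then, once.
The state is a dict: "time": time; "joints": joint angles; "joint_velocities": joint speeds; "joint_efforts": joint torques, N m; "position": TCP position; "tool_rot": TCP orientation; "contact_force": force on the tool from outside, world axes, zero at the start; "wrist_torque": the same for the moment, N m; "opening": finger opening in mm; "grasp_force": force on a finger pad.
Only numpy, scipy, OpenCV 4.12 (cv2) and the standard library are available. Lean on these libraries where they do the work, as an engineer would, in place of code of your own. Each camera call takes 0.05 s, during which the arm holds its last target. There are 200 camera calls.

## Working session

There is one attempt and no reset: what is moved stays moved. The work goes in short steps, Python scripts to look and compute and a tool call to move; the robot and the scene stay as the last step left them, time stands still between calls to the robot, and variables do not carry over. Pictures are saved under pics/ and viewed, at most 10 in all, crops included, and the job is handed in when it is done.

Besides the shell and the picture viewer there is one more tool, called after ">>>" as a command line: name --pt "numbers of a row" for each row, then --argument value for the rest. carry_out: Moves the arm, as the interface text tells. Its arguments: {"type":"object","properties":{"series":{"type":"array","items":{"type":"array","items":{"type":"number","minimum":-1,"maximum":1}}},"newtons":{"type":"number"}},"required":["series"]}

```bash
mkdir -p pics
python3 - <<'E'
from station import *
import cv2,numpy as np
for n in ("scene","top"):
    c=camera(n); cv2.imwrite(f"pics/{n}0.png",c["image"])
    np.savez(f"{n}0.npz",**{k:c[k] for k in("range_z","intrinsics","R","t","image")})
s=sense();print(s["time"],s["position"],s["tool_rot"],s["contact_force"],s["opening"])
E
```

```text
0.1 [256.18682894 541.81227323 221.88974021] [-6.88201744e-01 -3.06468321e+00  2.68234451e-03] [ 0.05629654 -0.21119922  0.24965158] 85.39059585798412
```

View pics/top0.png

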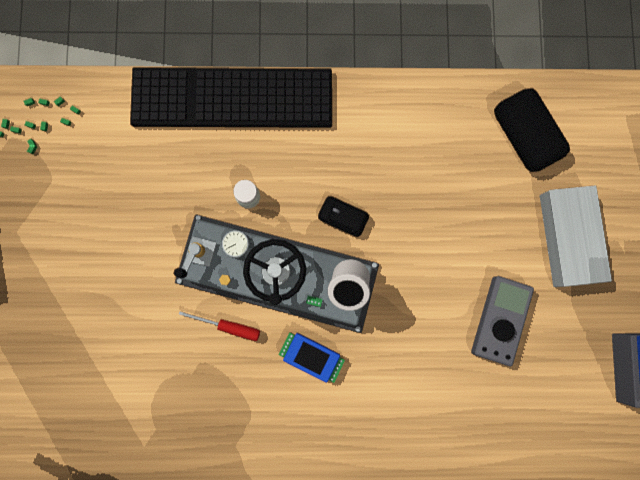

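View pics/scene0.png

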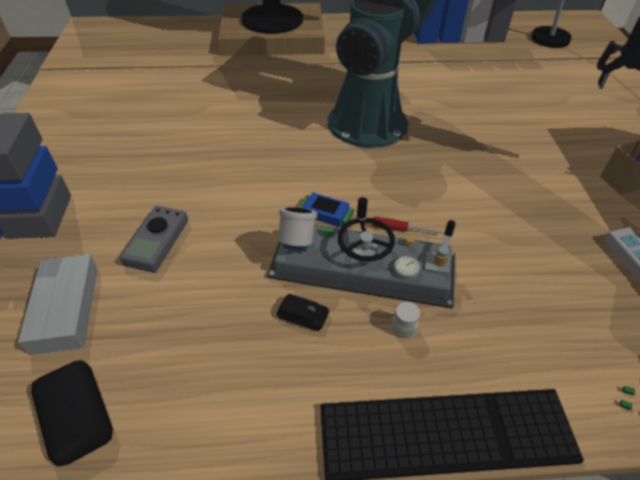

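Top view: hub near (275,270), handle near (275,298), vent knob near (180,273), pivot near (199,253). I'll enlarge and measure.

```bash
cat > h.py <<'E'
import numpy as np
def ray(c,u,v,z):
    K,R,t=c["intrinsics"],c["R"],c["t"]
    d=R.T@np.linalg.solve(K,[u,v,1]); o=-R.T@t
    return o+d*(z-o[2])/d[2]
E
python3 - <<'E'
from h import *
import cv2
c=np.load("top0.npz")
im=c["image"][205:340,165:385]
cv2.imwrite("pics/crop0.png",cv2.resize(im,None,fx=3.6,fy=3.6,interpolation=cv2.INTER_CUBIC))
for n,u,v,z in(("hub",275,270,102),("ht",275,298,153),("knob",180,273,126),("ax",199,253,96),("corner",198,217,5)):print(n,ray(c,u,v,z).round(1))
print(-c["R"].T@c["t"],c["intrinsics"][0,0])
E
```

```text
hub [544.5 -82.3 102. ]
ht [490.8 -86.1 153. ]
knob [537.8  91.2 126. ]
ax [577.8  63.5  96. ]
corner [662.7  86.5   5. ]
[ 478.06500421 -150.98438797 1111.53558254] 530.3378577572861
```

View pics/crop0.png

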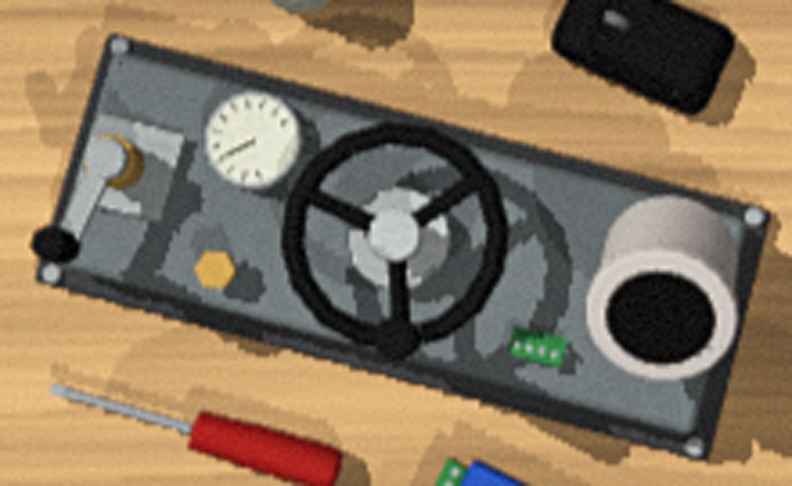

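```bash
cat >> h.py <<'E'
from scipy.spatial.transform import Rotation as Ro
c0=np.load("top0.npz"); cr=lambda a,b:(165+a/3.6,205+b/3.6)
hub=ray(c0,*cr(393,235),102)
# calibrator yaw from the plate bolts along the back
b1,b2=ray(c0,*cr(120,45),10),ray(c0,*cr(755,215),10)
yv=(b1-b2)/np.linalg.norm(b1-b2); yv[2]=0; xv=np.array([yv[1],-yv[0],0])
def cal(p): d=np.array(p)-hub; return np.array([d@xv,d@yv,p[2]])
def wor(q): r=hub+q[0]*xv+q[1]*yv; r[2]=q[2]; return r
def tool(d,rv): return Ro.from_rotvec(rv).inv().apply(d)
E
python3 - <<'E'
from h import *
from station import *
print("hub",hub,"yv",yv,np.degrees(np.arctan2(yv[1],yv[0])))
for n,a,z in(("handle",(396,342),153),("pivot",(112,160),96),("knob",(52,245),126)):print(n,cal(ray(c0,*cr(*a),z)).round(1))
s=sense(); R=Ro.from_rotvec(s["tool_rot"]).as_matrix(); print(R.round(3))
k=cal(ray(c0,*cr(52,245),126)); print("yaw err",np.degrees(np.arctan2(R[1,1],R[0,1])))
print("start cal",cal(s["position"]))
E
```

```text
hub [543.95651557 -80.73351437 102.        ] yv [0.26139406 0.96523217 0.        ] 74.84720344665995
handle [-53.3 -20.  153. ]
pivot [1.000e-01 1.553e+02 9.600e+01]
knob [-51.3 165.3 126. ]
[[-0.904  0.428 -0.001]
 [ 0.428  0.904 -0.002]
 [ 0.    -0.002 -1.   ]]
yaw err 64.6873637581883
start cal [-440.49432811  525.67993788  221.88974021]
```

>>> carry_out --pt "0 0 0 0 0 -0.74 1" --pt "0 0 0 0 0 -0.74 1" --pt "-0.75 -0.75 0 0 0 0 1" --pt "-0.75 -0.75 0 0 0 0 1" --pt "-0.75 -0.75 0 0 0 0 1" --pt "-0.75 -0.75 0 0 0 0 1" --pt "-0.75 -0.75 0 0 0 0 1" --pt "-0.75 -0.75 0 0 0 0 1" --pt "-0.75 -0.75 0 0 0 0 1" --pt "-0.75 -0.75 0 0 0 0 1" --newtons 30

```text
time: 1.35
position: [425.8, 246.7, 222.5]
tool_rot: [-0.414, -3.114, 0.0]
contact_force: [0.1, 1.2, 0.2]
opening: -0.1
grasp_force: 0.0
```

>>> carry_out --pt "-0.75 -0.75 0 0 0 0 1" --pt "-0.75 -0.75 0 0 0 0 1" --pt "-0.75 -0.75 0 0 0 0 1" --pt "-0.5 -0.5 0 0 0 0 1" --pt "0 0 0 0 0 0 1" --pt "0 0 0 0 0 0 1"

```text
time: 2.1
position: [502.2, 113.5, 222.3]
tool_rot: [-0.414, -3.113, -0.0]
contact_force: [-0.1, 0.5, -0.4]
opening: 0.2
grasp_force: 0.0
```

Run:
```python
from h import *
from station import *
import cv2
s=sense(); R=Ro.from_rotvec(s["tool_rot"]).as_matrix(); print(s["time"],cal(s["position"]),s["opening"],np.degrees(np.arctan2(R[1,1],R[0,1])),R[2],s["contact_force"])
c=camera("wrist");cv2.imwrite("pics/w1.png",c["image"]);np.savez("w1.npz",**{k:c[k] for k in("range_z","intrinsics","R","t","image")})
```

```text
2.1 [-91.04211128 176.60914246 222.34787508] 0.2063939804159785 74.84236607585763 [ 1.32344929e-03  3.57911329e-07 -9.99999124e-01] [-0.11233769  0.52693961 -0.42981188]
```

View pics/w1.png

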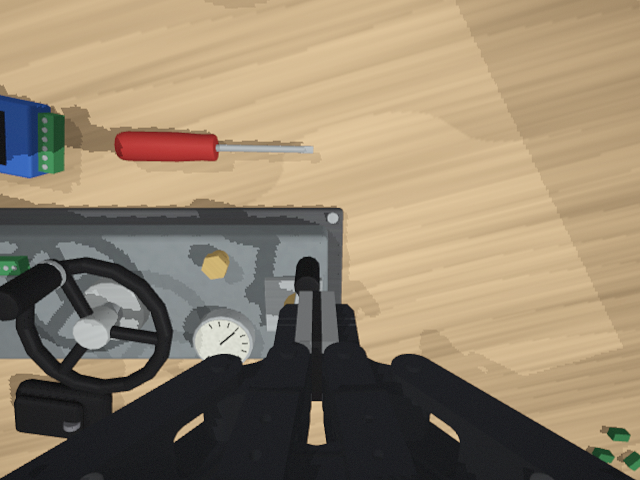

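Wrist view: hub top (92,331), knob near (307,270), handle top near (8,300), fingers closed. I'll compare the positions.

Run:
```python
from h import *
c=np.load("w1.npz")
print("cam",cal(-c["R"].T@c["t"]))
for n,u,v,z in(("hub",92,331,102),("ht",8,300,153),("knobtop",307,268,126),("fingertip at 205",317,293,205)):print(n,cal(ray(c,u,v,z)).round(1))
for u,v in((307,265),(307,275),(307,285),(5,300),(92,331),(310,300),(330,300),(302,300),(337,300)):print(u,v,c["range_z"][v,u])
```

```text
cam [-171.48555601  176.51826999  373.68708287]
hub [ -0.8   3.7 102. ]
ht [-54.5 -11.2 153. ]
knobtop [-63.9 170.3 126. ]
fingertip at 205 [-85.6 176.8 205. ]
307 265 290.86758
307 275 273.12173
307 285 272.53958
5 300 246.84377
92 331 311.83798
310 300 147.08144
330 300 146.59338
302 300 146.09943
337 300 401.70172
```

>>> carry_out --pt "-0.54 -0.6 0 0 0 0 1" --pt "-0.54 -0.6 0 0 0 0 1" --pt "0 0 0.6 0 0 0 1" --pt "0 0 0.7 0 0 0 1" --pt "0 0 0.7 0 0 0 1" --pt "0 0 0.5 0 0 0 1" --pt "0 0 0 0 0 0 1" --pt "0 0 0 0 0 0 1"

```text
time: 3.15
position: [532.4, 56.2, 123.4]
tool_rot: [0.412, 3.114, 0.0]
contact_force: [-0.4, -0.5, 0.5]
opening: 0.0
grasp_force: 0.0
```

```bash
cat > look.py <<'E'
from h import *
from station import *
import cv2,sys
s=sense(); print(s["time"],cal(s["position"]).round(1),"F",tool(s["contact_force"],s["tool_rot"]).round(1))
for n in sys.argv[2:]:
    c=camera(n);cv2.imwrite(f"pics/{n}_{sys.argv[1]}.png",c["image"]);np.savez(f"{n}_{sys.argv[1]}.npz",**{k:c[k] for k in("range_z","intrinsics","R","t","image")})
E
python3 look.py 1 wrist
```

```text
3.15 [-46.9 129.1 123.4] F [ 0.2 -0.6 -0.5]
```

View pics/wrist_1.png

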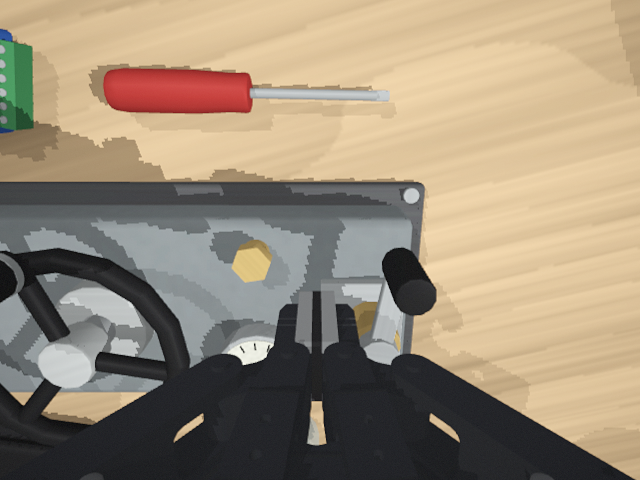

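Knob top is at (417,296), pivot at (383,352), hub top at (67,363); fingertips are at deck height on the lever's right side, clear.

Run:
```python
from h import *
c=np.load("wrist_1.npz")
for n,u,v,z in(("knob",417,296,126),("pivot",383,352,96),("hub",67,363,102),("tipL@106",280,310,123),("tipR",355,310,123)):print(n,cal(ray(c,u,v,z)).round(1))
```

```text
knob [-50.3 170.1 126. ]
pivot [ -2.5 163.5  96. ]
hub [-1.00e-01  3.30e+00  1.02e+02]
tipL@106 [-42.1 113.7 123. ]
tipR [-42.2 145.3 123. ]
```

Run:
```python
from h import *
from station import *
p=cal(sense()["position"])[:2]; piv=np.array([-1,163])
for a in np.linspace(.1,1.571,15):
    t=np.array([np.sin(a),np.cos(a)]); K=piv+52*np.array([-np.cos(a),np.sin(a)])
    P=K-9*t-np.array([11*min(1,2*np.sin(a)),15*min(1,2*np.cos(a))])
    d=P-p; p=P; print(round(a,2),P.round(1),"tool",[round(-d[0]/40,2),round(d[1]/40,2)])
```

```text
0.1 [-55.8 144.2] tool [np.float64(0.23), np.float64(0.38)]
0.21 [-58.2 149.8] tool [np.float64(0.06), np.float64(0.14)]
0.31 [-60.  155.3] tool [np.float64(0.04), np.float64(0.14)]
0.42 [-61.1 160.7] tool [np.float64(0.03), np.float64(0.14)]
0.52 [-61.5 166. ] tool [np.float64(0.01), np.float64(0.13)]
0.63 [-59.4 171.1] tool [np.float64(-0.05), np.float64(0.13)]
0.73 [-56.7 176. ] tool [np.float64(-0.07), np.float64(0.12)]
0.84 [-53.6 180.5] tool [np.float64(-0.08), np.float64(0.11)]
0.94 [-49.9 184.7] tool [np.float64(-0.09), np.float64(0.1)]
1.05 [-45.9 188.5] tool [np.float64(-0.1), np.float64(0.09)]
1.15 [-41.4 194.6] tool [np.float64(-0.11), np.float64(0.15)]
1.26 [-36.7 200.4] tool [np.float64(-0.12), np.float64(0.14)]
1.36 [-31.6 205.7] tool [np.float64(-0.13), np.float64(0.13)]
1.47 [-26.4 210.6] tool [np.float64(-0.13), np.float64(0.12)]
1.57 [-21. 215.] tool [np.float64(-0.14), np.float64(0.11)]
```

>>> carry_out --pt "0.23 0.38 0 0 0 0 1" --pt "0.06 0.14 0 0 0 0 1" --pt "0.04 0.14 0 0 0 0 1" --pt "0.03 0.14 0 0 0 0 1" --pt "0.01 0.13 0 0 0 0 1" --pt "-0.05 0.13 0 0 0 0 1" --pt "-0.07 0.12 0 0 0 0 1" --pt "-0.08 0.11 0 0 0 0 1" --pt "-0.09 0.1 0 0 0 0 1" --pt "0 0 0 0 0 0 1"

```text
time: 4.45
position: [544.1, 110.1, 122.7]
tool_rot: [0.414, 3.114, -0.0]
contact_force: [-0.1, -0.8, -0.0]
opening: -0.1
grasp_force: 0.0
```

>>> carry_out --pt "-0.1 0.09 0 0 0 0 1" --pt "-0.11 0.15 0 0 0 0 1" --pt "-0.12 0.14 0 0 0 0 1" --pt "-0.13 0.13 0 0 0 0 1" --pt "-0.13 0.12 0 0 0 0 1" --pt "0 0 0 0 0 0 1"

```text
time: 5.2
position: [573.6, 128.4, 122.7]
tool_rot: [0.413, 3.114, 0.0]
contact_force: [-0.0, -0.7, -0.8]
opening: -0.1
grasp_force: 0.0
```

```bash
python3 look.py 2 wrist
```

```text
5.2 [-26.  209.7 122.7] F [-0.1 -0.7  0.8]
```

View pics/wrist_2.png

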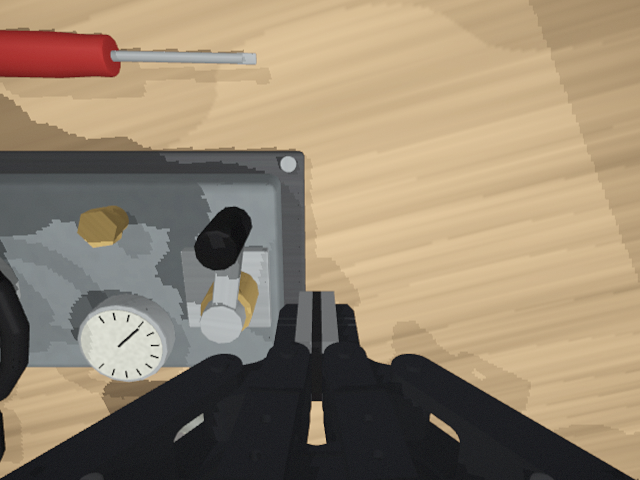

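The lever did not move (knob top (219,245), still pointing at the robot); fingertips are at its left, without contact force. I need the true fingertip position, from the depth image.

Run:
```python
from h import *
c=np.load("wrist_2.npz"); K,R,t=c["intrinsics"],c["R"],c["t"]
def pt(u,v):
    d=c["range_z"][v,u]; return d,cal(R.T@(np.linalg.solve(K,[u,v,1])*d-t)).round(1)
for v in(292,294,297,300,305,310,320,335,350,370): print(v,[ (round(float(pt(u,v)[0])),pt(u,v)[1].tolist()) for u in(285,305,330,350)])
for n,u,v,z in(("knob",219,250,126),("pivot",222,326,96)):print(n,cal(ray(c,u,v,z)).round(1))
print([ (v,pt(217,v)[1].tolist()) for v in (225,240,250,260)])
```

```text
292 [(291, [26.4, 187.0, 11.7]), (152, [-37.0, 205.2, 136.5]), (153, [-36.7, 214.7, 136.0]), (304, [32.4, 234.8, 0.0])]
294 [(291, [27.8, 187.0, 12.3]), (151, [-37.1, 205.3, 138.4]), (151, [-36.9, 214.6, 138.0]), (305, [34.6, 234.9, -1.0])]
297 [(292, [30.3, 187.0, 12.1]), (149, [-36.6, 205.3, 139.8]), (150, [-36.3, 214.6, 139.3]), (306, [37.0, 235.0, -0.9])]
300 [(293, [32.9, 186.9, 11.8]), (147, [-36.8, 205.4, 142.6]), (147, [-36.5, 214.5, 142.0]), (306, [39.2, 235.0, -0.2])]
305 [(152, [-32.5, 197.7, 138.4]), (144, [-36.5, 205.5, 145.7]), (144, [-36.5, 214.4, 145.7]), (307, [43.1, 235.1, 0.4])]
310 [(149, [-32.2, 198.0, 141.6]), (140, [-36.6, 205.6, 149.5]), (140, [-36.6, 214.3, 149.4]), (148, [-32.6, 221.8, 142.4])]
320 [(141, [-32.7, 198.6, 149.5]), (133, [-37.1, 205.8, 156.8]), (133, [-36.9, 214.0, 156.5]), (141, [-32.7, 221.3, 149.6])]
335 [(133, [-32.4, 199.2, 158.4]), (125, [-36.9, 206.0, 165.4]), (125, [-36.9, 213.7, 165.4]), (132, [-33.0, 220.5, 159.4])]
350 [(114, [-39.1, 200.7, 176.4]), (117, [-37.3, 206.2, 173.8]), (115, [-38.2, 213.4, 175.0]), (114, [-39.3, 219.0, 176.6])]
370 [(107, [-38.1, 201.2, 183.9]), (108, [-37.3, 206.5, 182.8]), (108, [-37.6, 213.2, 183.2]), (107, [-37.8, 218.5, 183.5])]
knob [-49.8 171.4 126. ]
pivot [  2.6 162.1  96. ]
[(225, [-58.1, 169.9, 119.9]), (240, [-54.1, 171.0, 126.3]), (250, [-49.9, 170.7, 126.1]), (260, [-45.7, 170.4, 126.3])]
```

The wrist depth shows the closed tips at z ≈ 136 for TCP z 122.7, so they passed above the knob. I'll go back to the start side and come in about 28 mm lower.

>>> carry_out --pt "0 0 -0.25 0 0 0 1" --pt "0.27 -0.7 0 0 0 0 1" --pt "0.27 -0.7 0 0 0 0 1" --pt "0 -0.55 0 0 0 0 1" --pt "0 0 0 0 0 0 1" --pt "0 0 0.5 0 0 0 1" --pt "0 0 0.3 0 0 0 1" --pt "0 0 0.15 0 0 0 1" --pt "0 0 0 0 0 0 1"

```text
time: 6.38
position: [531.5, 58.8, 94.4]
tool_rot: [-0.413, -3.113, 0.0]
contact_force: [-0.3, -0.0, 0.4]
opening: 0.3
grasp_force: 0.0
```

```bash
python3 look.py 3 wrist scene
python3 - <<'E'
from h import *
c=np.load("wrist_3.npz"); K,R,t=c["intrinsics"],c["R"],c["t"]
for v in(288,290,292,294,297,300):
  for u in (305,330):
    d=c["range_z"][v,u]; print(v,u,cal(R.T@(np.linalg.solve(K,[u,v,1])*d-t)).round(1))
import cv2
im=np.load("scene_3.npz")["image"][150:330,240:500]
cv2.imwrite("pics/sc3.png",cv2.resize(im,None,fx=3,fy=3,interpolation=cv2.INTER_CUBIC))
E
```

```text
6.375 [-48.5 131.4  94.4] F [ 0.3 -0.1 -0.4]
288 305 [-32.  125.2  49.6]
288 330 [-32.7 138.6  50.9]
290 305 [-31.4 125.3  50.8]
290 330 [-30.9 138.6  49.7]
292 305 [-59.1 127.  107.8]
292 330 [-59.  136.5 107.5]
294 305 [-58.7 127.1 108.6]
294 330 [-59.3 136.4 109.9]
297 305 [-59.1 127.1 111.8]
297 330 [-59.  136.4 111.6]
300 305 [-59.5 127.2 114.8]
300 330 [-59.5 136.2 114.9]
```

View pics/sc3.png

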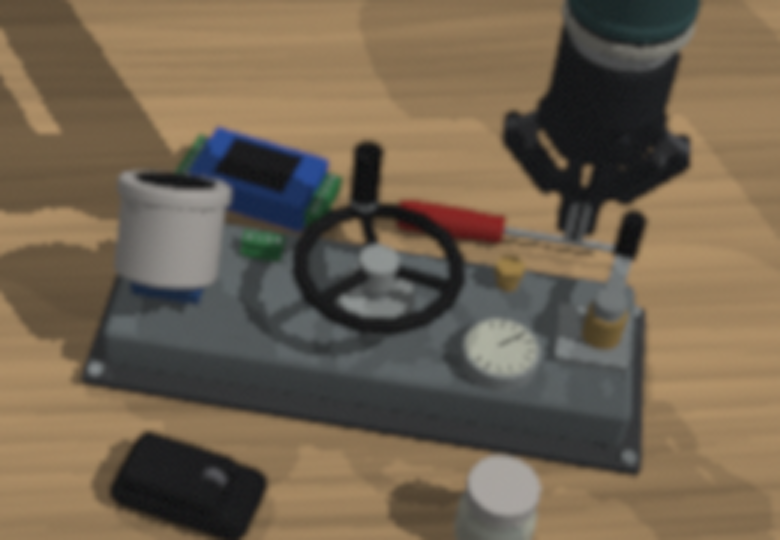

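The fingertips now sit beside the knob at its height (tips at (580,235), knob at (630,235) in the crop). Push again.

>>> carry_out --pt "0.18 0.32 0 0 0 0 1" --pt "0.06 0.14 0 0 0 0 1" --pt "0.04 0.14 0 0 0 0 1" --pt "0.03 0.14 0 0 0 0 1" --pt "0.01 0.13 0 0 0 0 1" --pt "0 0 0 0 0 0 1"

```text
time: 7.22
position: [527.9, 96.2, 94.5]
tool_rot: [-0.413, -3.113, -0.001]
contact_force: [-2.1, 2.7, 0.8]
opening: 0.3
grasp_force: 1.1
```

>>> carry_out --pt "-0.05 0.13 0 0 0 0 1" --pt "-0.07 0.12 0 0 0 0 1" --pt "-0.08 0.11 0 0 0 0 1" --pt "-0.09 0.1 0 0 0 0 1" --pt "-0.1 0.09 0 0 0 0 1" --pt "-0.11 0.15 0 0 0 0 1" --pt "-0.12 0.14 0 0 0 0 1" --pt "-0.13 0.13 0 0 0 0 1" --pt "0 0 0 0 0 0 1"

```text
time: 8.35
position: [569.2, 125.7, 95.0]
tool_rot: [0.414, 3.112, 0.002]
contact_force: [0.0, 0.2, -0.5]
opening: 0.2
grasp_force: 0.0
```

>>> carry_out --pt "-0.13 0.1 0 0 0 0 1" --pt "0 0 0 0 0 0 1"

```text
time: 8.6
position: [574.5, 127.9, 94.8]
tool_rot: [0.414, 3.113, 0.001]
contact_force: [-1.6, 0.4, 0.2]
opening: -0.0
grasp_force: 0.3
```

```bash
python3 look.py 4 wrist
```

```text
8.6 [-25.1 209.4  94.8] F [ 1.7 -0.  -0.2]
```

View pics/wrist_4.png

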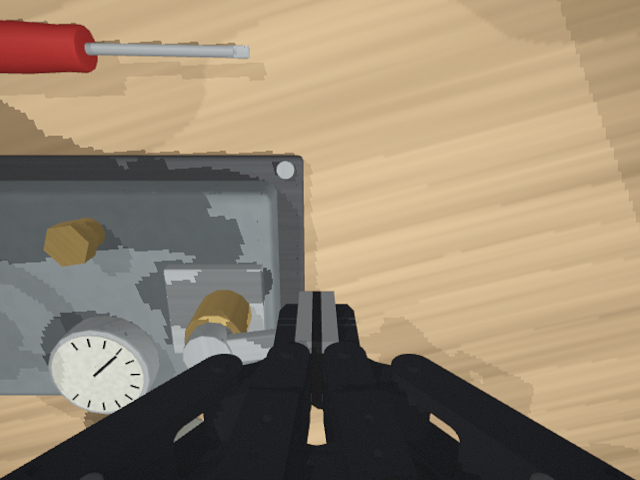

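The lever now points along the box with the knob hidden behind the fingers. I'll press on in small steps until the stop shows as force.

>>> carry_out --pt "-0.07 0.03 0 0 0 0 1" --pt "-0.07 0 0 0 0 0 1" --pt "0 0 0 0 0 0 1"

```text
time: 9.02
position: [579.8, 127.5, 94.8]
tool_rot: [0.414, 3.114, 0.001]
contact_force: [-2.2, 1.0, 0.5]
opening: 0.0
grasp_force: 0.8
```

>>> carry_out --pt "-0.05 0 0 0 0 0 1" --pt "0 0 0 0 0 0 1"

```text
time: 9.28
position: [581.4, 126.8, 94.7]
tool_rot: [0.414, 3.114, 0.0]
contact_force: [-1.9, 3.6, 0.6]
opening: -0.2
grasp_force: 1.2
```

>>> carry_out --pt "-0.03 0 0 0 0 0 1" --pt "0 0 0 0 0 0 1"

```text
time: 9.52
position: [581.4, 126.8, 94.6]
tool_rot: [-0.414, -3.112, -0.0]
contact_force: [-4.6, 4.0, 3.3]
opening: -0.4
grasp_force: 2.7
```

>>> carry_out --pt "-0.05 0 0 0 0 0 1" --pt "0 0 0 0 0 0 1"

```text
time: 9.78
position: [581.5, 126.8, 94.6]
tool_rot: [-0.413, -3.109, -0.001]
contact_force: [-8.1, 5.8, 7.0]
opening: 0.2
grasp_force: 5.1
```

>>> carry_out --pt "-0.05 0 0 0 0 0 1" --pt "0 0 0 0 0 0 1"

```text
time: 10.02
position: [581.5, 126.8, 94.5]
tool_rot: [-0.413, -3.106, -0.001]
contact_force: [-13.4, 6.9, 11.1]
opening: 0.1
grasp_force: 7.4
```

Firm stop reached (no movement, 15 N). Backing off, lifting, and moving to the wheel's right side.

>>> carry_out --pt "0.4 0 0 0 0 0 1" --pt "0.4 0 -0.2 0 0 0 1" --pt "0 0 -0.9 0 0 0 1" --pt "0 0 -0.9 0 0 0 1" --pt "0 0 -0.6 0 0 0 1" --pt "0 -0.6 0 0 0 0 1" --pt "0.3 -0.8 0 0 0 0 1" --pt "0 -0.9 0 0 0 0 1" --pt "0 -0.9 0 0 0 0 1" --pt "0 -0.9 0 0 0 0 1"

```text
time: 11.28
position: [500.6, -22.7, 199.3]
tool_rot: [0.413, 3.113, -0.001]
contact_force: [-0.4, 0.7, 0.4]
opening: -0.6
grasp_force: 0.0
```

>>> carry_out --pt "0 -0.9 0 0 0 0 1" --pt "0 -0.9 0 0 0 0 1" --pt "0 -0.7 0 0 0 0 1" --pt "0 0 0 0 0 0 1" --pt "0 0 0 0 0 0 1"

```text
time: 11.9
position: [474.9, -117.6, 199.0]
tool_rot: [0.415, 3.113, -0.0]
contact_force: [-0.1, 0.0, 0.6]
opening: -0.0
grasp_force: 0.0
```

```bash
cat > meas.py <<'E'
import sys
from h import *
def meas(f):
    c=np.load(f+".npz"); K,R,t=c["intrinsics"],c["R"],c["t"]; d=c["range_z"]
    v,u=np.mgrid[0:480,0:640]
    X=np.linalg.solve(K,np.stack([u*d,v*d,d]).reshape(3,-1)); X=(R.T@(X-t[:,None])).T-hub
    q=np.stack([X@xv,X@yv,X[:,2]+hub[2]],1)[d.ravel()>0]
    for n,cx,cy,r,z0,z1 in(("hub",0,3,22,100.8,104.5),("handle",0,3,75,150,156.5),("knob",0,215,25,122,130),("knob0",-50,170,25,122,130)):
        m=(np.hypot(q[:,0]-cx,q[:,1]-cy)<r)&(q[:,2]>z0)&(q[:,2]<z1)
        p=q[m]
        if len(p)>20: print(n,len(p),"mid",((p.min(0)+p.max(0))/2).round(1),"size",np.ptp(p,axis=0).round(1),"median",np.median(p,0).round(1))
for f in sys.argv[1:]: print(f); meas(f)
E
python3 look.py 5 wrist top; python3 meas.py wrist_5 top_5 top0
```

```text
11.9 [-57.  -53.7 199. ] F [ 0.1 -0.  -0.6]
wrist_5
hub 1053 mid [  1.8   3.6 102.4] size [27.  32.1  3.2] median [  1.5   1.3 102.1]
handle 1169 mid [-50.  -17.2 152.7] size [21.2 21.   5.4] median [-50.9 -17.5 152.9]
top_5
knob 72 mid [  1.2 212.5 125.6] size [16.9 17.5  7.2] median [  1.6 212.4 125.2]
top0
hub 102 mid [ -1.5   0.7 102.6] size [31.9 26.3  3.5] median [  1.   -0.4 102.1]
handle 104 mid [-50.4 -17.8 153.1] size [20.  20.4  6.2] median [-50.  -17.4 152.5]
knob0 71 mid [-50.1 168.3 125.2] size [16.1 16.6  6.2] median [-49.8 168.8 125. ]
```

View pics/wrist_5.png

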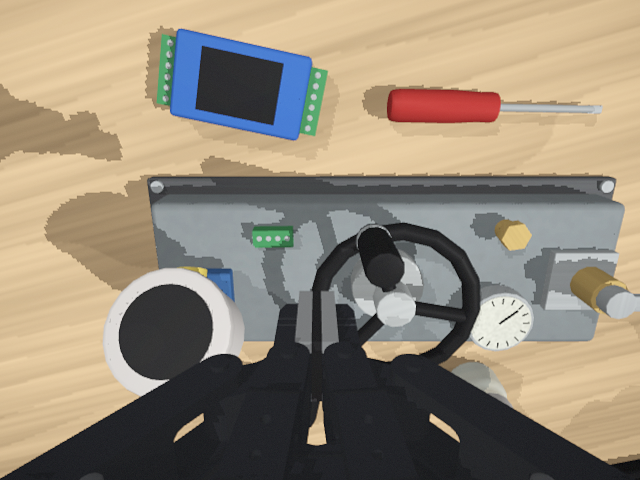

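Wrist view: handle top at (386,272), hub at (396,309), transmitter at (165,335); fingers to the handle's right, clear. Depth puts the knob at the shut angle. Next I descend behind the handle and generate the circle rows.

>>> carry_out --pt "-0.59 0.15 0 0 0 0 1" --pt "0 0 0.7 0 0 0 1" --pt "0 0 0.8 0 0 0 1" --pt "0 0 0.77 0 0 0 1" --pt "0 0 0 0 0 0 1" --pt "0 0 0 0 0 0 1"

```text
time: 12.75
position: [500.0, -118.0, 108.7]
tool_rot: [0.412, 3.113, -0.0]
contact_force: [0.8, -0.4, -0.6]
opening: 0.1
grasp_force: 0.0
```

```bash
cat > circ.py <<'E'
import sys,json
from h import *
from station import *
# hub centre, pusher radius; rows from the present place to psi values
H=np.array([1.5,1.3]); r=60.2; p=cal(sense()["position"]); print(p.round(1)); p=p[:2]
a,b,n=map(float,sys.argv[1:]); L=[]
for k,ps in enumerate(np.linspace(a,b,int(n))):
    P=H+r*np.array([-np.cos(ps),np.sin(ps)]); d=P-p
    x=[round(-d[0]/40,2),round(d[1]/40,2)]; p=p+np.array([-x[0],x[1]])*40
    L.append(x)
    if k%9==8: print(ps.round(2),L);L=[]
print(L)
E
python3 circ.py -0.775 5.334 36
```

```text
[-32.7 -47.5 108.7]
0.62 [[np.float64(0.22), np.float64(0.17)], [np.float64(0.17), np.float64(0.2)], [np.float64(0.13), np.float64(0.23)], [np.float64(0.08), np.float64(0.25)], [np.float64(0.05), np.float64(0.25)], [np.float64(-0.01), np.float64(0.27)], [np.float64(-0.05), np.float64(0.26)], [np.float64(-0.09), np.float64(0.24)], [np.float64(-0.13), np.float64(0.23)]]
2.19 [[np.float64(-0.17), np.float64(0.2)], [np.float64(-0.21), np.float64(0.16)], [np.float64(-0.22), np.float64(0.13)], [np.float64(-0.25), np.float64(0.09)], [np.float64(-0.26), np.float64(0.04)], [np.float64(-0.26), np.float64(-0.0)], [np.float64(-0.26), np.float64(-0.05)], [np.float64(-0.25), np.float64(-0.09)], [np.float64(-0.22), np.float64(-0.14)]]
3.76 [[np.float64(-0.2), np.float64(-0.17)], [np.float64(-0.17), np.float64(-0.2)], [np.float64(-0.13), np.float64(-0.23)], [np.float64(-0.08), np.float64(-0.25)], [np.float64(-0.05), np.float64(-0.25)], [np.float64(0.01), np.float64(-0.27)], [np.float64(0.04), np.float64(-0.25)], [np.float64(0.1), np.float64(-0.25)], [np.float64(0.13), np.float64(-0.23)]]
5.33 [[np.float64(0.17), np.float64(-0.2)], [np.float64(0.2), np.float64(-0.16)], [np.float64(0.23), np.float64(-0.13)], [np.float64(0.25), np.float64(-0.09)], [np.float64(0.26), np.float64(-0.04)], [np.float64(0.26), np.float64(0.0)], [np.float64(0.26), np.float64(0.05)], [np.float64(0.25), np.float64(0.09)], [np.float64(0.22), np.float64(0.14)]]
[]
```

>>> carry_out --pt "0.22 0.17 0 0 0 0 1" --pt "0.17 0.2 0 0 0 0 1" --pt "0.13 0.23 0 0 0 0 1" --pt "0.08 0.25 0 0 0 0 1" --pt "0.05 0.25 0 0 0 0 1" --pt "-0.01 0.27 0 0 0 0 1" --pt "-0.05 0.26 0 0 0 0 1" --pt "-0.09 0.24 0 0 0 0 1" --pt "-0.13 0.23 0 0 0 0 1" --pt "0 0 0 0 0 0 1"

```text
time: 14.0
position: [507.5, -32.3, 107.6]
tool_rot: [0.413, 3.114, 0.001]
contact_force: [-1.2, 0.3, 0.0]
opening: -0.5
grasp_force: 0.4
```

```bash
python3 look.py 6 wrist; python3 meas.py wrist_6; python3 circ.py 0.795 5.334 27
```

```text
14.0 [-47.8  37.2 107.6] F [ 1.3 -0.1 -0. ]
wrist_6
handle 1248 mid [-39.9  37.1 153.2] size [40.5 30.8  6.5] median [-54.9  37.2 153.5]
[-47.7  36.8 107.6]
2.19 [[np.float64(-0.18), np.float64(0.19)], [np.float64(-0.2), np.float64(0.16)], [np.float64(-0.23), np.float64(0.13)], [np.float64(-0.25), np.float64(0.09)], [np.float64(-0.25), np.float64(0.04)], [np.float64(-0.27), np.float64(-0.0)], [np.float64(-0.25), np.float64(-0.05)], [np.float64(-0.25), np.float64(-0.09)], [np.float64(-0.23), np.float64(-0.13)]]
3.76 [[np.float64(-0.2), np.float64(-0.17)], [np.float64(-0.16), np.float64(-0.21)], [np.float64(-0.13), np.float64(-0.23)], [np.float64(-0.09), np.float64(-0.24)], [np.float64(-0.04), np.float64(-0.26)], [np.float64(0.0), np.float64(-0.26)], [np.float64(0.05), np.float64(-0.26)], [np.float64(0.09), np.float64(-0.25)], [np.float64(0.14), np.float64(-0.22)]]
5.33 [[np.float64(0.17), np.float64(-0.2)], [np.float64(0.2), np.float64(-0.17)], [np.float64(0.23), np.float64(-0.13)], [np.float64(0.24), np.float64(-0.09)], [np.float64(0.26), np.float64(-0.04)], [np.float64(0.27), np.float64(0.0)], [np.float64(0.25), np.float64(0.05)], [np.float64(0.25), np.float64(0.09)], [np.float64(0.23), np.float64(0.14)]]
[]
```

>>> carry_out --pt "-0.18 0.19 0 0 0 0 1" --pt "-0.2 0.16 0 0 0 0 1" --pt "-0.23 0.13 0 0 0 0 1" --pt "-0.25 0.09 0 0 0 0 1" --pt "-0.25 0.04 0 0 0 0 1" --pt "-0.27 0 0 0 0 0 1" --pt "-0.25 -0.05 0 0 0 0 1" --pt "-0.25 -0.09 0 0 0 0 1" --pt "-0.23 -0.13 0 0 0 0 1" --pt "0 0 0 0 0 0 1"

```text
time: 15.3
position: [594.1, -43.0, 108.1]
tool_rot: [0.414, 3.111, -0.0]
contact_force: [-0.3, 0.8, -0.7]
opening: -0.1
grasp_force: 0.3
```

```bash
python3 look.py 7 wrist top; python3 meas.py wrist_7 top_7; python3 circ.py 2.365 5.334 18
```

```text
15.3 [ 38.6  49.5 108.1] F [0.5 0.6 0.7]
wrist_7
hub 3302 mid [  1.7   1.7 102.5] size [26.9 27.3  3.5] median [  1.5   1.7 102.1]
handle 1157 mid [ 38.3  49.6 153.3] size [24.  31.2  6.5] median [ 30.1  49.3 154.1]
top_7
hub 118 mid [ -2.3  -1.9 102.6] size [32.9 32.3  3.5] median [  1.    1.2 102.2]
[ 38.   49.5 108.3]
3.76 [[np.float64(-0.16), np.float64(-0.15)], [np.float64(-0.17), np.float64(-0.2)], [np.float64(-0.13), np.float64(-0.23)], [np.float64(-0.08), np.float64(-0.25)], [np.float64(-0.05), np.float64(-0.26)], [np.float64(0.01), np.float64(-0.26)], [np.float64(0.04), np.float64(-0.26)], [np.float64(0.1), np.float64(-0.24)], [np.float64(0.13), np.float64(-0.23)]]
5.33 [[np.float64(0.17), np.float64(-0.2)], [np.float64(0.2), np.float64(-0.17)], [np.float64(0.23), np.float64(-0.12)], [np.float64(0.25), np.float64(-0.09)], [np.float64(0.26), np.float64(-0.04)], [np.float64(0.26), np.float64(-0.0)], [np.float64(0.26), np.float64(0.05)], [np.float64(0.24), np.float64(0.09)], [np.float64(0.23), np.float64(0.13)]]
[]
```

```bash
python3 look.py 8 scene
python3 - <<'E'
from h import *
c=np.load("scene_8.npz"); K,R,t=c["intrinsics"],c["R"],c["t"]; d=c["range_z"]
v,u=np.mgrid[0:480,0:640]
X=np.linalg.solve(K,np.stack([u*d,v*d,d]).reshape(3,-1)); X=(R.T@(X-t[:,None])).T-hub
q=np.stack([X@xv,X@yv,X[:,2]+hub[2]],1)[d.ravel()>0]
q=q[(np.hypot(q[:,0]-1.5,q[:,1]-1.3)<80)&(q[:,2]>108)&(q[:,2]<150)]
for i in range(108,150,7):
    p=q[(q[:,2]>=i)&(q[:,2]<i+7)]; print(i,np.round(p[np.argsort(p[:,1])][:,:2]).astype(int).tolist())
E
```

```text
15.4 [ 38.   49.5 108.3] F [0.4 0.4 0.6]
108 [[53, 14], [55, 14], [55, 16], [55, 16], [57, 16], [57, 18], [60, 20], [59, 20], [61, 21], [61, 22], [61, 23], [60, 24], [59, 26], [61, 27], [61, 28], [59, 28], [57, 30], [58, 30], [59, 30], [56, 31], [58, 32], [56, 32], [55, 33], [56, 34], [52, 35]]
115 [[52, 14], [55, 15], [53, 15], [57, 15], [57, 17], [57, 17], [59, 18], [60, 18], [60, 19], [59, 20], [61, 20], [61, 22], [60, 22], [58, 23], [59, 23], [61, 24], [61, 24], [60, 25], [60, 26], [61, 26], [59, 28], [61, 28], [59, 29], [58, 30], [60, 31], [55, 33], [54, 33], [54, 34], [52, 35], [46, 42], [48, 51]]
122 [[53, 14], [53, 14], [56, 17], [57, 17], [60, 19], [59, 21], [58, 21], [61, 21], [62, 23], [59, 25], [60, 25], [59, 27], [59, 27], [62, 27], [58, 28], [57, 29], [60, 29], [56, 31], [59, 31], [56, 32], [57, 33], [55, 34], [45, 37], [43, 38], [44, 39], [42, 40], [43, 41], [46, 41], [49, 43], [47, 43], [47, 45], [48, 45], [47, 45], [45, 47], [48, 47], [48, 49], [48, 49], [47, 51], [48, 51], [47, 53], [47, 53], [48, 53], [44, 54], [43, 56], [45, 58], [43, 59], [43, 60]]
129 [[52, 14],
[... 1110 characters left out ...]
 59], [45, 59], [47, 59], [42, 60], [42, 61], [45, 61]]
143 [[49, 14], [53, 14], [53, 15], [55, 15], [56, 17], [56, 17], [59, 17], [58, 17], [58, 19], [58, 19], [59, 19], [60, 20], [60, 21], [58, 21], [59, 23], [59, 23], [62, 23], [58, 25], [60, 25], [60, 25], [60, 27], [60, 27], [60, 27], [59, 29], [61, 29], [57, 30], [60, 31], [56, 32], [56, 33], [55, 34], [55, 34], [43, 36], [44, 37], [45, 37], [44, 38], [42, 39], [43, 39], [44, 40], [43, 40], [43, 41], [48, 41], [48, 43], [48, 43], [49, 43], [48, 45], [49, 45], [48, 45], [47, 46], [47, 47], [49, 49], [47, 49], [47, 51], [49, 51], [49, 52], [47, 53], [49, 53], [44, 56], [44, 56], [45, 57], [44, 58], [45, 58], [45, 60], [42, 60], [41, 61]]
```

The handle is at (50,24) with the finger against it; on schedule.

>>> carry_out --pt "-0.16 -0.15 0 0 0 0 1" --pt "-0.17 -0.2 0 0 0 0 1" --pt "-0.13 -0.23 0 0 0 0 1" --pt "-0.08 -0.25 0 0 0 0 1" --pt "-0.05 -0.26 0 0 0 0 1" --pt "0.01 -0.26 0 0 0 0 1" --pt "0.04 -0.26 0 0 0 0 1" --pt "0.1 -0.24 0 0 0 0 1" --pt "0.13 -0.23 0 0 0 0 1" --pt "0 0 0 0 0 0 1"

```text
time: 16.7
position: [581.2, -127.0, 108.0]
tool_rot: [-0.415, -3.113, 0.002]
contact_force: [0.7, 0.1, 1.2]
opening: -0.1
grasp_force: 0.2
```

```bash
python3 look.py 9 wrist; python3 meas.py wrist_9; python3 circ.py 3.935 5.334 9
```

```text
16.7 [ 48.1 -34.9 108. ] F [-0.7  0.3 -1.2]
wrist_9
hub 3450 mid [  2.    1.9 102.5] size [27.2 29.1  3.4] median [  1.6   1.2 102.1]
handle 4740 mid [ 38.4 -39.8 153.2] size [43.6 36.   6.5] median [ 29.1 -44.4 153. ]
[ 47.8 -34.6 107.9]
5.33 [[np.float64(0.1), np.float64(-0.18)], [np.float64(0.21), np.float64(-0.16)], [np.float64(0.22), np.float64(-0.13)], [np.float64(0.25), np.float64(-0.09)], [np.float64(0.26), np.float64(-0.04)], [np.float64(0.26), np.float64(-0.0)], [np.float64(0.26), np.float64(0.05)], [np.float64(0.25), np.float64(0.09)], [np.float64(0.22), np.float64(0.13)]]
[]
```

>>> carry_out --pt "0.1 -0.18 0 0 0 0 1" --pt "0.21 -0.16 0 0 0 0 1" --pt "0.22 -0.13 0 0 0 0 1" --pt "0.25 -0.09 0 0 0 0 1" --pt "0.26 -0.04 0 0 0 0 1" --pt "0.26 0 0 0 0 0 1" --pt "0.26 0.05 0 0 0 0 1" --pt "0.25 0.09 0 0 0 0 1" --pt "0.22 0.13 0 0 0 0 1" --pt "0 0 0 0 0 0 1"

```text
time: 18.0
position: [498.4, -116.8, 107.9]
tool_rot: [-0.413, -3.112, -0.0]
contact_force: [-0.3, -0.6, -0.5]
opening: -0.0
grasp_force: 0.3
```

```bash
cat > hand.py <<'E'
import sys
from h import *
from station import *
from scipy.optimize import least_squares
P=cal(sense()["position"])
c=np.load(sys.argv[1]+".npz"); K,R,t=c["intrinsics"],c["R"],c["t"]; d=c["range_z"]
v,u=np.mgrid[0:480,0:640]
X=np.linalg.solve(K,np.stack([u*d,v*d,d]).reshape(3,-1)); X=(R.T@(X-t[:,None])).T-hub
q=np.stack([X@xv,X@yv,X[:,2]+hub[2]],1)[d.ravel()>0]
q=q[(np.hypot(q[:,0]-1.5,q[:,1]-1.3)<72)&(np.hypot(q[:,0]-P[0],q[:,1]-P[1])>17)]
T=q[(q[:,2]>151)&(q[:,2]<155)]; S=q[(q[:,2]>108)&(q[:,2]<150)&(np.hypot(q[:,0]-1.5,q[:,1]-1.3)>40)]
print("top",len(T),((T.min(0)+T.max(0))/2).round(1) if len(T) else "",np.ptp(T,axis=0).round(1) if len(T) else "")
if len(S)>20:
    # handle fixed to the 55 mm circle: side points lie 11 mm from its centre
    f=lambda a:np.hypot(S[:,0]-1.6+55*np.cos(a),S[:,1]-1.4-55*np.sin(a))-11
    r=least_squares(f,float(sys.argv[2]),loss="soft_l1"); a=r.x[0]; print("side",len(S),"phi",a.round(3),np.round([1.6-55*np.cos(a),1.4+55*np.sin(a)],1),"res",np.median(abs(f(a))).round(2))
E
python3 look.py 10 wrist; python3 hand.py wrist_10 -0.5; python3 hand.py top0 -0.35;python3 hand.py wrist_5 -0.35
```

```text
18.0 [-34.5 -46.7 107.9] F [ 0.2 -0.6  0.5]
top 3117 [-47.3 -23.8 152.9] [21.9 21.2  3.7]
side 3043 phi -0.482 [-47.1 -24.1] res 0.62
top 80 [-50.4 -17.6 153. ] [20.  20.1  3.9]
side 23 phi -0.343 [-50.2 -17.1] res 0.24
top 1099 [-50.  -17.2 152.8] [21.2 21.   3.6]
side 937 phi -0.344 [-50.2 -17.2] res 0.78
```

>>> carry_out --pt "0.06 0.06 0 0 0 0 1" --pt "0.07 0.06 0 0 0 0 1" --pt "0 0 0 0 0 0 1" --pt "0 0 0 0 0 0 1"

```text
time: 18.55
position: [496.3, -111.3, 107.8]
tool_rot: [-0.414, -3.114, -0.0]
contact_force: [-0.9, -3.5, 0.4]
opening: -0.1
grasp_force: 1.3
```

```bash
python3 look.py 11 wrist; python3 hand.py wrist_11 -0.4
```

```text
18.55 [-38.1 -41.9 107.8] F [-0.1 -3.6 -0.4]
top 2944 [-49.8 -18.8 153. ] [20.7 20.6  3.9]
side 3050 phi -0.375 [-49.6 -18.7] res 0.67
```

>>> carry_out --pt "0.03 0.03 0 0 0 0 1" --pt "0 0 0 0 0 0 1" --pt "0 0 0 0 0 0 1"

```text
time: 18.98
position: [495.6, -109.9, 107.9]
tool_rot: [-0.414, -3.114, 0.0]
contact_force: [0.6, -3.3, -1.3]
opening: 0.2
grasp_force: 1.6
```

```bash
python3 look.py 12 wrist; python3 hand.py wrist_12 -0.35
```

```text
18.975 [-39.  -40.8 107.9] F [-1.5 -3.   1.3]
top 2882 [-50.6 -17.3 152.9] [21.1 20.4  3.8]
side 3028 phi -0.348 [-50.1 -17.4] res 0.69
```

The handle is back within about 0.3° of its start. Retreat backwards, then up and away.

>>> carry_out --pt "-0.15 -0.25 0 0 0 0 1" --pt "0 0 0 0 0 0 1" --pt "0 0 -0.7 0 0 0 1" --pt "0 0 -0.9 0 0 0 1" --pt "0 0 -0.9 0 0 0 1" --pt "0.9 0 -0.2 0 0 0 1" --pt "0.9 0 0 0 0 0 1" --pt "0 0 0 0 0 0 1" --pt "0 0 0 0 0 0 1"

```text
time: 20.15
position: [429.9, -102.5, 216.2]
tool_rot: [0.414, 3.113, -0.0]
contact_force: [0.1, -0.3, -0.2]
opening: -0.0
grasp_force: 0.0
```

```bash
python3 look.py 13 wrist top scene; python3 hand.py top_13 -0.35; python3 hand.py wrist_13 -0.35; python3 meas.py wrist_13 top_13 top_5
python3 - <<'E'
import cv2
im=cv2.imread("pics/scene_13.png")[150:350,230:500]
cv2.imwrite("pics/sc13.png",cv2.resize(im,None,fx=2.9,fy=2.9,interpolation=cv2.INTER_CUBIC))
E
```

```text
20.15 [-104.4  -50.8  216.2] F [-0.1 -0.2  0.2]
top 81 [-49.5 -17.7 152.9] [18.3 20.1  3.8]
side 25 phi -0.348 [-50.1 -17.4] res 0.2
top 768 [-50.1 -16.7 153. ] [21.3 19.2  3.8]
side 941 phi -0.355 [-50.  -17.7] res 0.79
wrist_13
hub 614 mid [  0.6   1.4 102.6] size [24.1 27.   3.6] median [  0.2   1.6 102.1]
handle 817 mid [-50.1 -16.7 152.6] size [21.3 20.   5. ] median [-51.3 -17.  152.9]
top_13
hub 93 mid [  1.7   3.6 102.7] size [26.5 30.9  3.5] median [  0.6   0.9 102. ]
handle 100 mid [-50.4 -17.7 153. ] size [20.  20.1  6. ] median [-50.1 -18.2 152.4]
knob 66 mid [  1.6 211.8 125.7] size [16.2 18.6  7.2] median [  1.6 212.7 125.2]
top_5
knob 72 mid [  1.2 212.5 125.6] size [16.9 17.5  7.2] median [  1.6 212.4 125.2]
```

View pics/sc13.png

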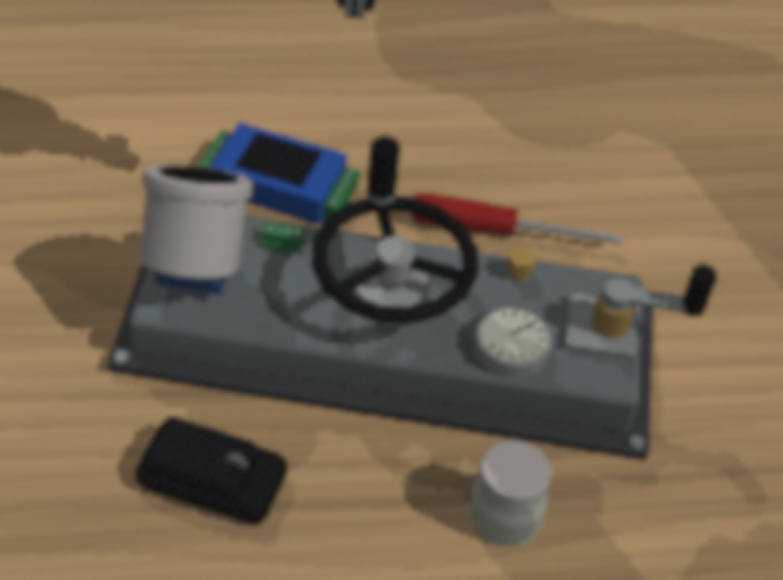

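The picture shows the handle back where it stood (385,165), the lever shut along the box with its knob at (700,290), and the bystanders undisturbed.

```bash
python3 -c "
from station import *
print(hand_in())"
```

```text
the job is handed in; nothing more can be done
None
```

I pushed the vent shut to its stop, then pushed the wheel one full clockwise turn, with the handle back within about 0.01 rad of its start; nothing else on the bench was seen to move, and the job is handed in at about 20 s.

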